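# Index the rotary gauge stand and hang the gap gauge on its free pin

### The arm

A 7-joint arm with a two-finger parallel gripper is mounted at the origin on a cart in front of the work surface, level with it; the furniture and walls round the work are solid. World frame = base frame: x ahead of the robot, y to its left, z up, the work surface at z = 0. Lengths are in mm, angles in rad, forces in N, time in s.
With the tool pointing down it reaches from about 400 to 875 mm from the base axis. Payload 4.4 kg.
Tool frame: the origin (TCP) lies at the very end of the fingers, on their centre line; the grasp point (between the pads) lies 19 mm behind it; z points along the fingers, y is the line along which they close (so a half turn about z gives the same grasp; the last joint's range is limited). The gripper opens to 85 mm and grips with 20 to 120 N. Pads are 22 mm wide; open, the fingers measure 114 mm over their backs; the gripper's body (76 mm by 85 mm) begins 54 mm behind the grasp point. The pads swing forward as they close: fully open they stand 13 mm farther back than shut.
Start: joints at [-1.285, 0.628, 0.038, 1.517, -0.027, 0.996, -0.02], TCP at [223.959, 610.213, 231.313] pointing down, gripper open.
Joint ranges: [-3.06, 3.06], [-0.37, 2.12], [-1.25, 1.32], [0.18, 2.47], [-1.1, 4.24], [0.23, 1.98], [-2.94, 2.94]. Speed limits (rad/s): [2.57, 2.57, 3.14, 3.14, 3.14, 3.14, 3.14].

### API

Orientations are given as [roll, pitch, yaw] about the fixed x, y, z axes, in that order (R = Rz(yaw) Ry(pitch) Rx(roll)).
In Python, from cell import ctrl gives the robot as it stands.
- The arm moves only by the tool jog_arm, never from a script. Its argument "plan" is a list of rows, each an object of numbers: "tx", "ty", "tz": the shift along the tool's x, y, z as a fraction of full scale; "wx", "wy", "wz": the turn, a rotation vector about the tool's x, y, z as a fraction of full scale; "claw": the closure, from 0 (fully open) to 1 (shut). In form: [{"tx": .., "ty": .., "tz": .., "wx": .., "wy": .., "wz": .., "claw": ..}, ...]. A call has 1 to 12 rows; each row is the pose to reach, as a shift and turn from the pose commanded when the call began, along the tool's axes at that moment; what a row does not reach only later rows make up. Full scale, the value 1, is 300 mm for a shift and 90 degrees for a turn. A row lasts 1/10 s, in which the tool goes at most 50 mm and 8.59 degrees, less where a joint would pass 70% of its speed; a pose out of reach is approached as far as the arm can. A call with a number of a shift or a turn outside -1 to 1 is refused whole. A call with a gripper value outside its range is refused whole. The fingers move at their own pace and stop on an object; the grip force is fixed at half the most. Time passes only in rows, so rows that repeat a pose let the fingers close. It gives the time, the measured TCP pose, the force, the opening and the grip force at its end, in the units of the state.
- ctrl.read_state(): the state, without advancing time (a new reading comes with each control period).
- ctrl.get_image(name): name is "scene" or "side" or "wrist"; returns a dict with "img" (400x640x3 uint8, red, green, blue), "depth" (400x640 float32, mm along the optical axis (not along the pixel's ray), 0 where there is no reading), "fx", "fy", "cx", "cy" (pixels), "position" and "orientation" of the camera in the world; the wrist camera has in their place "hand_eye" (4x4, takes a point from camera to tool coordinates, whose origin is the TCP and whose axes are the flange's). Camera axes: x right, y down, z forward; pixel columns grow to the right and rows downward; lengths in mm; the calibration is good to about 2 mm. A picture is of the moment at which its call begins: read the wrist's pose just before it.
- ctrl.finish_job(): hands the job in; it is judged then, once.
Trained networks look in a picture, given as the dict that the camera call returned (one of the last four; its "shot" number tells which), for a name from the list of things; names that differ only in an ending like _2 or _b are one class to them, and where a whole thing is asked for, a point or a joint stands for the part that bears it (a point fixed in the world has none). Each returns a list of dicts, best first, with "score" (0 to 1); they miss things now and then, are a little off and sometimes report something else, mostly with a low value. They report only what shows in the picture. A call takes as long as a camera call.
- ctrl.trace(picture, thing): "pixels" (400x640 bool, what is visible of it) and "extent" ([centre column, centre row, width, height] in pixels, round what is visible of it).
The state is a dict: "clock": time; "qpos": joint angles; "qd": joint speeds; "tau": joint torques, N m; "eef_pos": TCP position; "tool_rot": TCP orientation; "force": force on the tool from outside, world axes, zero at the start; "torque": the same for the moment, N m; "width": finger opening in mm; "gripper_force": force on a finger pad.
Only numpy, scipy, OpenCV 4.12 (cv2) and the standard library are available. Lean on these libraries where they do the work, as an engineer would, in place of code of your own. Each camera call takes 0.05 s, during which the arm holds its last target. There are 200 camera calls.

### The job

Turn the rotary gauge stand until its empty arm points straight out of the open front of the stand, in line with the front mark on its foot. Then hang the loose horseshoe gauge on that arm's upright pin, feeling gently for the pin without pressing hard, so that it sits fully down on the arm, and let go; leave the tin, the machined part and the nut where they are.

Things in the scene. Friction and masses are not known exactly. Their poses are not given: they have to be found in the camera images.
- stand: Fixed grey rotary gauge stand, 225 mm across, 175 mm tall. Origin: on its vertical turning axis, on the bench. Its x axis points to the rear; the open front faces its -x, where a small mark lies on the foot. A fixed hood (sheet, 114 to 117 mm high) covers the rear half, 55 to 112 mm off the axis. The turntable has four arms, 90 degrees apart: three carry gauges fixed to it, one is empty.
- turntable (a joint): angle of the turntable (rad), grows counterclockwise seen from above; 0 (or a full turn) when the empty arm points exactly to the front. It can turn at least 2 rad either way from the start, and goes to the front either way round; dry friction of 0.35 N m (7 N at the crank knob) holds it where it is left.
- knob_mid (a point): middle, 155.5 mm above the bench, of the black upright crank knob: 22 mm diameter, 44 mm tall, standing on the turntable's flat top disc (120 mm across, upper face 130 mm high), 50 mm off the turning axis, on the side opposite the empty arm. The knob spins freely on its own pin, so it can be held while the table is turned in an arc.
- free_arm: the empty arm. Origin: 80 mm off the turning axis, on the arm's centre line, level with the flat top of the arm tip on which a hung gauge rests (75 mm above the bench); x points outwards along the arm, z up. The tip, 16 mm wide, 10 mm thick, ends 13 mm beyond the pin; it is sprung and yields 1 mm downwards per 5 N, 4 mm at most. Its sleeve, 24 mm wide, 15 mm higher than the flat top, ends 13 mm inwards of the origin.
- pin_zero (a point): innermost place of the empty arm's upright pin, 22 mm above free_arm's origin, at the height of the pin's top; axes as free_arm. The steel pin is 10 mm in diameter, rim slightly rounded. The tip is telescopic, locked at another length each time: the pin's axis stands 0 to 14 mm outwards (+x) of this point, not measured, to be found by feel or sight; across the arm it is centred.
- gauge_mid (a point): middle of the loose steel horseshoe gauge (about 0.2 kg), half-way up, 29 mm above its feet. Like an upside-down U on two legs: 58 mm tall, 50 mm across the legs (its y axis), 24 mm thick (its x axis); legs 13 mm wide and 40 mm long, 24 mm free between them; crown 18 mm high. Alike either way round. Hung fully down, the legs straddle the arm tip and this point is 11 mm below its flat top.
- paste_tin: round tin with green lid, 66 mm diameter, 26 mm tall, standing on the bench; origin under its centre. Bystander.
- machined_part: pocketed light metal block, 42 x 60 x 16 mm, lying on the bench; origin under its centre. Bystander.
- collet_nut: steel nut, 27 mm across, 19 mm tall, on the bench; origin under its centre. Bystander.
- gauge_hole (a point): centre of the lower mouth of the gauge's vertical through hole (12.4 mm diameter, for the pin) in the middle of the crown: 11 mm above gauge_mid, same axes. When hung, it lies level with free_arm's origin.

How it is judged:
By the outcome, as a careful person would: the job done as asked, in the order asked, and still so for the second after the job is handed in, with the robot touching nothing.
It also fails if it takes over 64 s, if anything falls off the work surface, if the arm or the gripper's body presses on something with over 40 N, if the wrist force passes 120 N, or if a joint passes its speed limit or range.

## Working session

There is one attempt and no reset: what is moved stays moved. The work goes in short steps, Python scripts to look and compute and a tool call to move; the robot and the scene stay as the last step left them, time stands still between calls to the robot, and variables do not carry over. Pictures are saved under pics/ and viewed, at most 10 in all, crops included, and the job is handed in when it is done.

Besides the shell and the picture viewer there is one more tool, called in YAML: its name, and indented under it one key for each argument. jog_arm: Moves the arm, as the interface text tells. Shift numbers are shares of 300 mm and turn numbers shares of 90 degrees, none past 1 either way. Its arguments: {"type":"object","properties":{"plan":{"type":"array"}},"required":["plan"]}

```bash
mkdir -p pics; cat > h.py <<'E'
import numpy as np, cv2
from scipy.spatial.transform import Rotation as R
from cell import ctrl
def pose(s):
    T=np.eye(4);T[:3,:3]=R.from_euler('xyz',s['tool_rot']).as_matrix() if np.size(s['tool_rot'])==3 else np.array(s['tool_rot']);T[:3,3]=s['eef_pos'];return T
def cam(name):
    s=ctrl.read_state();p=ctrl.get_image(name)
    if name=='wrist': T=pose(s)@np.array(p['hand_eye'])
    else:
        o=np.array(p['orientation']);T=np.eye(4);T[:3,:3]=R.from_euler('xyz',o).as_matrix() if o.size==3 else o;T[:3,3]=p['position']
    p['T']=T;return p
def cloud(p):
    d=p['depth'].astype(float);v,u=np.mgrid[0:400,0:640]
    P=np.stack([(u-p['cx'])/p['fx']*d,(v-p['cy'])/p['fy']*d,d],-1)@p['T'][:3,:3].T+p['T'][:3,3]
    P[d==0]=np.nan;return P
def save(p,n): cv2.imwrite('pics/'+n+'.png',p['img'][:,:,::-1])
E
python3 - <<'E'
from h import *
s=ctrl.read_state();print({k:np.round(v,3) for k,v in s.items()})
for c in ['scene','side','wrist']:
    p=cam(c);save(p,c+'1');P=cloud(p);print(c,p['T'].round(2).tolist(),p['fx'])
    for t in ['stand','knob_mid','free_arm','gauge_mid','paste_tin','machined_part','collet_nut','turntable']:
        for r in ctrl.trace(p,t)[:2]:
            if r['score']<.3: continue
            q=P[r['pixels']];q=q[~np.isnan(q[:,0])]
            print(t,round(r['score'],2),np.round(r['extent']),len(q) and [np.percentile(q,k,axis=0).round(0).tolist() for k in (2,50,98)])
E
```

```text
{'clock': np.float64(0.0), 'qpos': array([-1.285,  0.629,  0.038,  1.518, -0.027,  0.996, -0.02 ]), 'qd': array([ 0.002,  0.002, -0.001,  0.002, -0.001,  0.002, -0.001]), 'tau': array([-0.0000e+00, -5.6340e+01,  1.2260e+00, -1.9345e+01,  1.1000e-02,
        1.1000e-02, -0.0000e+00]), 'eef_pos': array([223.719, 609.634, 230.415]), 'tool_rot': array([-3.14,  0.  ,  2.79]), 'force': array([-0.465,  0.545,  0.778]), 'torque': array([-0.003,  0.002, -0.008]), 'gripper_force': np.float64(0.0), 'width': np.float64(85.037)}
scene [[0.86, -0.33, 0.4, 206.42], [-0.52, -0.52, 0.68, -352.44], [-0.01, -0.79, -0.61, 642.15], [0.0, 0.0, 0.0, 1.0]] 370.66817584452446
stand 0.85 [358. 256. 106. 101.] [[433.0, -24.0, 3.0], [528.0, 51.0, 116.0], [632.0, 164.0, 151.0]]
knob_mid 0.7 [335. 238.   9.  24.] [[471.0, 58.0, 130.0], [478.0, 63.0, 160.0], [509.0, 90.0, 175.0]]
gauge_mid 0.64 [265. 215.  22.  27.] [[423.0, 309.0, 4.0], [438.0, 323.0, 43.0], [458.0, 356.0, 60.0]]
paste_tin 0.72 [325. 203.  27.  26.] [[578.0, 276.0, 2.0], [602.0, 300.0, 25.0], [638.0, 336.0, 27.0]]
machined_part 0.83 [295. 188.  2
[... 883 characters left out ...]
 [610.0, 325.0, 23.0], [642.0, 343.0, 26.0]]
machined_part 0.9 [298. 312.  38.  32.] [[542.0, 391.0, 1.0], [570.0, 422.0, 14.0], [600.0, 451.0, 17.0]]
machined_part 0.36 [282. 269.  33.  27.] [[581.0, 283.0, 2.0], [609.0, 325.0, 24.0], [640.0, 343.0, 26.0]]
collet_nut 0.69 [310. 282.  12.  17.] [[544.0, 330.0, 1.0], [556.0, 345.0, 13.0], [567.0, 350.0, 19.0]]
turntable 0.84 [340. 180.  94.  84.] [[436.0, 31.0, 34.0], [515.0, 93.0, 91.0], [608.0, 174.0, 165.0]]
turntable 0.34 [299. 187.  14.   9.] [[601.0, 81.0, 64.0], [614.0, 91.0, 73.0], [624.0, 95.0, 83.0]]
wrist [[0.35, 0.89, 0.31, 145.53], [0.94, -0.33, -0.11, 639.25], [-0.0, 0.33, -0.95, 373.34], [0.0, 0.0, 0.0, 1.0]] 345.46886533631647
```

View images.

```bash
python3 - <<'E'
import cv2,numpy as np
a=cv2.imread('pics/scene1.png')[150:330,220:440];b=cv2.imread('pics/side1.png')[120:360,230:450]
a=cv2.resize(a,None,fx=2,fy=2,interpolation=cv2.INTER_CUBIC);b=cv2.resize(b,None,fx=1.64,fy=1.64,interpolation=cv2.INTER_CUBIC)
w=np.zeros((400,800,3),np.uint8);w[:a.shape[0],:a.shape[1]]=a;w[:b.shape[0],440:440+b.shape[1]]=b[:, :360];cv2.imwrite('pics/m1.png',w)
E
```

```text
(no output)
```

View pics/m1.png

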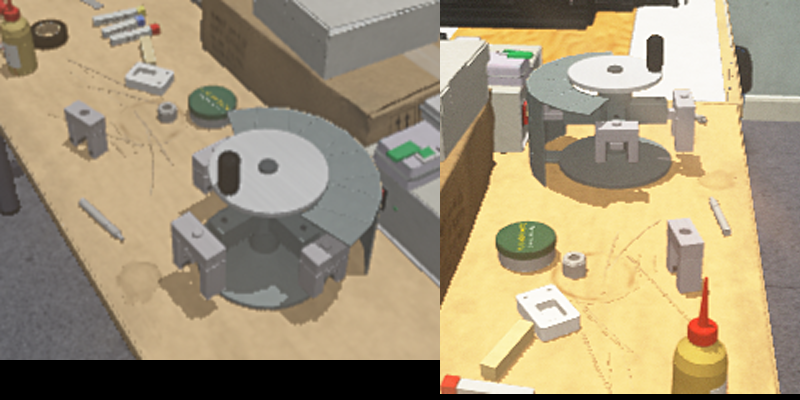

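```bash
cat >> h.py <<'E'
from scipy.optimize import least_squares
def fitdisc(Q,r,c0):
    # place a disc of radius r so it contains the points' boundary
    c,rr=cv2.minEnclosingCircle(Q[:,:2].astype(np.float32));return np.array(c),rr
E
python3 - <<'E'
from h import *
A=[]
for c in ['scene','side']:
    p=cam(c);P=cloud(p);
    r=ctrl.trace(p,'stand')[0];Q=P[r['pixels']];Q=Q[~np.isnan(Q[:,0])]
    m=abs(Q[:,2]-130)<4;D=Q[m];print(c,len(D),D.mean(0).round(1),fitdisc(D,60,0),np.median(D[:,2]))
    x,y=D[:,0],D[:,1]; print(np.percentile(x,[1,99]),np.percentile(y,[1,99]))
    C=np.array([(np.percentile(x,1)+np.percentile(x,99))/2,(np.percentile(y,1)+np.percentile(y,99))/2])
    H=Q[abs(Q[:,2]-116)<4];d=H[:,:2]-C;rr=np.hypot(*d.T);k=(rr>64)&(rr<116);a=np.degrees(np.arctan2(d[k,1],d[k,0]))
    print('hood',k.sum(),np.percentile(a,[1,5,25,50,75,95,99]).round(),'r',np.percentile(rr[k],[2,98]))
    B=Q[(Q[:,2]<12)];print('foot',len(B),fitdisc(B,112,0))
    kn=Q[Q[:,2]>142];print('knob',len(kn),np.median(kn,0))
    r=ctrl.trace(p,'knob_mid')[0];K=P[r['pixels']];K=K[~np.isnan(K[:,0])];K=K[(K[:,2]>138)];print('knob',len(K),np.median(K,0),K[K[:,2]>171].mean(0))
    r=ctrl.trace(p,'gauge_mid')[0];K=P[r['pixels']];K=K[~np.isnan(K[:,0])];K=K[(K[:,2]>53)&(K[:,2]<63)];print('gauge top',len(K),K.mean(0),cv2.minAreaRect(K[:,:2].astype(np.float32)))
E
```

```text
scene 1783 [532.6  67.8 130. ] (array([530.82751465,  74.39955139]), 60.47799301147461) 129.9732740868933
[473.65807819 586.85430492] [ 16.6801662  129.68303777]
hood 1886 [-85. -80. -55. -20.  25.  70.  79.] r [ 66.39294352 111.77522181]
foot 744 (array([557.89788818, 132.6559906 ]), 139.97088623046875)
knob 191 [477.53938525  62.9724162  164.51651102]
knob 204 [476.99237364  62.74389071 162.32342096] [480.07952839  67.25016091 173.75524099]
gauge top 138 [439.92338315 332.47591742  57.41463957] ((440.7142028808594, 334.37615966796875), (24.309101104736328, 50.3656120300293), 17.018537521362305)Traceback (most recent call last):
  File "<stdin>", line 5, in <module>
IndexError: list index out of range
```

```bash
cat >> h.py <<'E'
def plan(x,y,z,yaw):
    s=ctrl.read_state();T=pose(s);d=T[:3,:3].T@(np.array([x,y,z])-T[:3,3])/300
    w=R.from_matrix(T[:3,:3].T@R.from_euler('xyz',[np.pi,0,np.radians(yaw)]).as_matrix()).as_rotvec()/(np.pi/2)
    print('t',d.round(4),'w',w.round(4),'pos',T[:3,3].round(1),'rpy',np.degrees(s['tool_rot']).round(2),'F',np.round(s['force'],1),'w',round(float(s['width']),1),'t',s['clock'],'q',np.round(s['qpos'],2))
E
python3 - <<'E'
from h import *
plan(360,330,290,170)
E
```

```text
t [-0.7475 -0.7205 -0.1957] w [ 0.     -0.     -0.1129] pos [224.  610.2 231.3] rpy [180.    -0.   159.84] F [ 0.3 -0.5 -0.1] w 85.4 t 1.65 q [-1.28  0.63  0.04  1.52 -0.03  1.   -0.02]
```

jog_arm:
  plan:
    - {"tx": -0.75, "ty": -0.72, "tz": -0.2, "wz": -0.11, "claw": 0}
    - {"tx": -0.75, "ty": -0.72, "tz": -0.2, "wz": -0.11, "claw": 0}
    - {"tx": -0.75, "ty": -0.72, "tz": -0.2, "wz": -0.11, "claw": 0}
    - {"tx": -0.75, "ty": -0.72, "tz": -0.2, "wz": -0.11, "claw": 0}
    - {"tx": -0.75, "ty": -0.72, "tz": -0.2, "wz": -0.11, "claw": 0}
    - {"tx": -0.75, "ty": -0.72, "tz": -0.2, "wz": -0.11, "claw": 0}
    - {"tx": -0.75, "ty": -0.72, "tz": -0.2, "wz": -0.11, "claw": 0}

```text
invalid input at $.plan[0]: expected keys tx, ty, tz, wx, wy, wz, claw
```

```bash
python3 - <<'E'
from h import *
plan(496,74,300,177)
E
```

```text
t [-1.4672 -1.3654 -0.229 ] w [ 0.     -0.     -0.1907] pos [224.  610.2 231.3] rpy [180.    -0.   159.84] F [ 0.3 -0.5 -0.1] w 85.4 t 1.65 q [-1.28  0.63  0.04  1.52 -0.03  1.   -0.02]
```

jog_arm:
  plan:
    - {"tx": -0.75, "ty": -0.72, "tz": -0.2, "wx": 0, "wy": 0, "wz": -0.11, "claw": 0}
    - {"tx": -0.75, "ty": -0.72, "tz": -0.2, "wx": 0, "wy": 0, "wz": -0.11, "claw": 0}
    - {"tx": -0.75, "ty": -0.72, "tz": -0.2, "wx": 0, "wy": 0, "wz": -0.11, "claw": 0}
    - {"tx": -0.75, "ty": -0.72, "tz": -0.2, "wx": 0, "wy": 0, "wz": -0.11, "claw": 0}
    - {"tx": -0.75, "ty": -0.72, "tz": -0.2, "wx": 0, "wy": 0, "wz": -0.11, "claw": 0}
    - {"tx": -0.75, "ty": -0.72, "tz": -0.2, "wx": 0, "wy": 0, "wz": -0.11, "claw": 0}
    - {"tx": -0.75, "ty": -0.72, "tz": -0.2, "wx": 0, "wy": 0, "wz": -0.11, "claw": 0}

```text
clock: 2.35
eef_pos: [363.6, 324.8, 292.5]
tool_rot: [-3.141, 0.003, 2.955]
force: [-0.1, 0.5, -0.2]
width: 85.3
gripper_force: 0.0
```

```bash
python3 - <<'E'
from h import *
plan(496,74,300,177)
E
```

```text
t [-0.5884 -0.7399 -0.0228] w [-0.0006  0.0016 -0.0852] pos [363.6 324.8 292.5] rpy [-1.7995e+02  1.5000e-01  1.6934e+02] F [-0.1  0.5 -0.2] w 85.3 t 2.35 q [-0.81  0.32  0.02  1.88 -0.01  0.94  0.6 ]
```

jog_arm:
  plan:
    - {"tx": -0.588, "ty": -0.74, "tz": -0.023, "wx": 0, "wy": 0, "wz": -0.085, "claw": 0}
    - {"tx": -0.588, "ty": -0.74, "tz": -0.023, "wx": 0, "wy": 0, "wz": -0.085, "claw": 0}
    - {"tx": -0.588, "ty": -0.74, "tz": -0.023, "wx": 0, "wy": 0, "wz": -0.085, "claw": 0}
    - {"tx": -0.588, "ty": -0.74, "tz": -0.023, "wx": 0, "wy": 0, "wz": -0.085, "claw": 0}
    - {"tx": -0.588, "ty": -0.74, "tz": -0.023, "wx": 0, "wy": 0, "wz": -0.085, "claw": 0}
    - {"tx": -0.588, "ty": -0.74, "tz": -0.023, "wx": 0, "wy": 0, "wz": -0.085, "claw": 0}
    - {"tx": -0.588, "ty": -0.74, "tz": -0.023, "wx": 0, "wy": 0, "wz": -0.085, "claw": 0}
    - {"tx": -0.588, "ty": -0.74, "tz": -0.023, "wx": 0, "wy": 0, "wz": -0.085, "claw": 0}

```text
clock: 3.15
eef_pos: [494.8, 79.6, 298.2]
tool_rot: [3.141, -0.0, 3.094]
force: [-0.3, 1.2, 0.6]
width: 85.2
gripper_force: 0.0
```

```bash
python3 - <<'E'
from h import *
plan(496,74,300,177)
p=cam('wrist');save(p,'w1');P=cloud(p);np.save('w1',P)
Q=P.reshape(-1,3);Q=Q[~np.isnan(Q[:,0])]
D=Q[(abs(Q[:,2]-130)<3)&(abs(Q[:,0]-530)<70)&(abs(Q[:,1]-74)<70)];print('disc',len(D),np.median(D[:,2]),cv2.minEnclosingCircle(D[:,:2].astype(np.float32)))
K=Q[(Q[:,2]>171)&(Q[:,2]<180)&(np.hypot(Q[:,0]-480,Q[:,1]-67)<25)];print('knob top',len(K),K.mean(0) if len(K) else 0,len(K) and cv2.minEnclosingCircle(K[:,:2].astype(np.float32)))
d=Q[:,:2]-[531,74];rr=np.hypot(*d.T);k=(abs(Q[:,2]-116)<3)&(rr>64)&(rr<112);a=np.degrees(np.arctan2(d[k,1],d[k,0]));print('hood',k.sum(),np.percentile(a,[0.5,2,50,98,99.5]))
for z in range(0,260,20): 
  m=(abs(Q[:,2]-z)<10)&(Q[:,0]>640);m.sum()>30 and print('beyond',z,m.sum(),Q[m].min(0).round())
E
```

```text
t [-0.0049 -0.0185 -0.0061] w [ 0.0003 -0.0002  0.0031] pos [494.8  79.6 298.2] rpy [ 1.7998e+02 -2.0000e-02  1.7727e+02] F [-0.3  1.2  0.6] w 85.2 t 3.15 q [-0.28  0.34  0.09  1.84 -0.04  0.97  1.35]
disc 10223 129.2894551472521 ((531.7909545898438, 75.46766662597656), 59.906005859375)
knob top 466 [481.37975694  70.68261862 173.23936567] ((481.5697937011719, 70.56673431396484), 10.308755874633789)
hood 9424 [-85.84107972 -82.84143027  -1.3577012   78.90101593  82.03149732]
beyond 0 14094 [ 640. -461.   -6.]
beyond 20 10546 [ 640. -452.   10.]
beyond 40 1758 [ 654. -114.   30.]
beyond 60 2421 [ 657. -115.   50.]
beyond 80 3364 [ 656. -325.   70.]
beyond 100 9354 [ 651. -324.   90.]
beyond 120 10065 [ 640. -324.  110.]
beyond 140 2654 [645.   4. 130.]
beyond 160 1321 [673.  22. 150.]
beyond 180 853 [670. 162. 170.]
beyond 200 40 [670. 164. 190.]
```

View pics/w1.png

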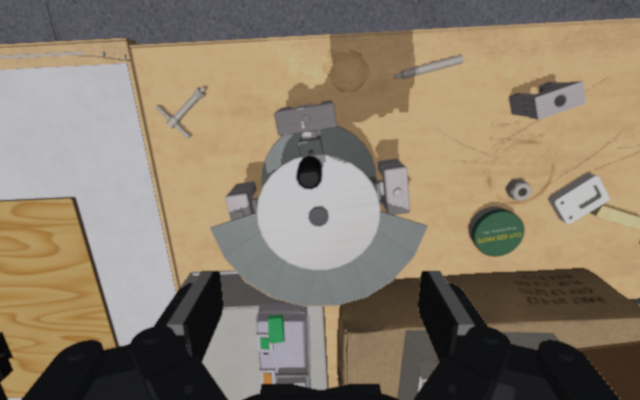

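```bash
python3 - <<'E'
from h import *
P=np.load('w1.npy');Q=P.reshape(-1,3);Q=Q[~np.isnan(Q[:,0])]
d=Q[:,:2]-[531.8,75.5];rr=np.hypot(*d.T)
for lo,hi in [(66,80),(80,95),(95,109)]:
  k=(abs(Q[:,2]-116)<3)&(rr>lo)&(rr<hi);a=np.degrees(np.arctan2(d[k,1],d[k,0]));print('hood',k.sum(),np.percentile(a,[0,0.3,1,99,99.7,100]).round(1),(a.min()+a.max())/2)
k=(Q[:,2]<12)&(rr<120)&(rr>95);print('foot r',len(rr[k]))
plan(481.6,70.6,141,177)
E
```

```text
hood 2526 [-90.1 -88.7 -87.5  83.   84.3  85.4] -2.3436954542546857
hood 3069 [-87.1 -86.1 -85.   80.4  81.6  82.8] -2.140122135577492
hood 3180 [-85.2 -84.3 -83.4  78.7  79.8  80.5] -2.3348409498642937
foot r 5006
t [ 0.0408 -0.0366  0.5238] w [ 0.0005 -0.0003  0.0047] pos [494.4  80.9 298.1] rpy [ 1.7995e+02 -3.0000e-02  1.7742e+02] F [0.1 0.5 0.2] w 85.3 t 3.2 q [-0.28  0.34  0.09  1.84 -0.04  0.97  1.35]
```

jog_arm:
  plan:
    - {"tx": 0.04, "ty": -0.037, "tz": 0.1, "wx": 0, "wy": 0, "wz": 0, "claw": 0}
    - {"tx": 0.04, "ty": -0.037, "tz": 0.26, "wx": 0, "wy": 0, "wz": 0, "claw": 0}
    - {"tx": 0.04, "ty": -0.037, "tz": 0.4, "wx": 0, "wy": 0, "wz": 0, "claw": 0}
    - {"tx": 0.04, "ty": -0.037, "tz": 0.52, "wx": 0, "wy": 0, "wz": 0, "claw": 0}
    - {"tx": 0.04, "ty": -0.037, "tz": 0.523, "wx": 0, "wy": 0, "wz": 0, "claw": 0}
    - {"tx": 0.04, "ty": -0.037, "tz": 0.523, "wx": 0, "wy": 0, "wz": 0, "claw": 0.8}
    - {"tx": 0.04, "ty": -0.037, "tz": 0.523, "wx": 0, "wy": 0, "wz": 0, "claw": 0.8}
    - {"tx": 0.04, "ty": -0.037, "tz": 0.523, "wx": 0, "wy": 0, "wz": 0, "claw": 0.8}
    - {"tx": 0.04, "ty": -0.037, "tz": 0.523, "wx": 0, "wy": 0, "wz": 0, "claw": 0.8}
    - {"tx": 0.04, "ty": -0.037, "tz": 0.523, "wx": 0, "wy": 0, "wz": 0, "claw": 0.8}
    - {"tx": 0.04, "ty": -0.037, "tz": 0.523, "wx": 0, "wy": 0, "wz": 0, "claw": 0.8}

```text
clock: 4.3
eef_pos: [483.1, 70.1, 142.8]
tool_rot: [3.14, 0.002, 3.096]
force: [-1.2, 0.5, 8.5]
width: 20.3
gripper_force: 58.4
```

```bash
python3 - <<'E'
from h import *
plan(481.6,70.6,141,177)
s=ctrl.read_state();T=pose(s);c=np.array([531.8,75.5]);d=T[:2,3]-c;r=np.hypot(*d);a0=np.degrees(np.arctan2(d[1],d[0]));print(r,a0,s['gripper_force'])
r=50.3
for k in range(1,15):
    a=np.radians(a0+13*k); 
    q=np.array([*(c+r*np.array([np.cos(a),np.sin(a)])),T[2,3]]);print(round(np.degrees(a)%360,1),(T[:3,:3].T@(q-T[:3,3])/300).round(3))
E
```

```text
t [0.0052 0.0016 0.006 ] w [0.0008 0.0015 0.0044] pos [483.1  70.1 142.8] rpy [1.7993e+02 1.4000e-01 1.7740e+02] F [-1.2  0.5  8.5] w 20.3 t 4.3 q [-0.25  0.54  0.07  2.05 -0.07  0.55  1.39]
48.97146264663859 -173.6254421379592 58.40462831874902
199.4 [-0.006 -0.037 -0.   ]
212.4 [-0.024 -0.071 -0.   ]
225.4 [-0.049 -0.099 -0.   ]
238.4 [-0.08  -0.121  0.   ]
251.4 [-0.115 -0.136  0.   ]
264.4 [-0.152 -0.142  0.   ]
277.4 [-0.19 -0.14  0.  ]
290.4 [-0.227 -0.129  0.   ]
303.4 [-0.26 -0.11  0.  ]
316.4 [-0.288 -0.085  0.001]
329.4 [-0.309 -0.053  0.001]
342.4 [-0.323 -0.018  0.001]
355.4 [-0.329  0.02   0.001]
8.4 [-0.326  0.057  0.001]
```

jog_arm:
  plan:
    - {"tx": -0.006, "ty": -0.037, "tz": 0, "wx": 0, "wy": 0, "wz": 0, "claw": 0.8}
    - {"tx": -0.024, "ty": -0.071, "tz": 0, "wx": 0, "wy": 0, "wz": 0, "claw": 0.8}
    - {"tx": -0.049, "ty": -0.099, "tz": 0, "wx": 0, "wy": 0, "wz": 0, "claw": 0.8}
    - {"tx": -0.08, "ty": -0.121, "tz": 0, "wx": 0, "wy": 0, "wz": 0, "claw": 0.8}
    - {"tx": -0.115, "ty": -0.136, "tz": 0, "wx": 0, "wy": 0, "wz": 0, "claw": 0.8}
    - {"tx": -0.152, "ty": -0.142, "tz": 0, "wx": 0, "wy": 0, "wz": 0, "claw": 0.8}
    - {"tx": -0.152, "ty": -0.142, "tz": 0, "wx": 0, "wy": 0, "wz": 0, "claw": 0.8}

```text
clock: 5.0
eef_pos: [526.7, 25.7, 142.8]
tool_rot: [3.14, 0.001, 3.096]
force: [-1.8, 1.6, 8.5]
width: 20.2
gripper_force: 59.6
```

```bash
python3 - <<'E'
from h import *
plan(481.6,70.6,141,177)
s=ctrl.read_state();T=pose(s);c=np.array([531.8,75.5]);d=T[:2,3]-c;r=np.hypot(*d);a0=np.degrees(np.arctan2(d[1],d[0]));print(r,a0,s['gripper_force'])
E
```

```text
t [0.1571 0.1427 0.0062] w [0.001  0.0008 0.0044] pos [526.7  25.7 142.8] rpy [1.7991e+02 7.0000e-02 1.7740e+02] F [-1.8  1.6  8.5] w 20.2 t 5.0 q [-0.14  0.58  0.06  1.95 -0.06  0.61  1.48]
50.08046711148487 -95.81590456221853 59.55056738070198
```

jog_arm:
  plan:
    - {"tx": -0.038, "ty": 0.002, "tz": 0, "wx": 0, "wy": 0, "wz": 0, "claw": 0.8}
    - {"tx": -0.075, "ty": 0.013, "tz": 0, "wx": 0, "wy": 0, "wz": 0, "claw": 0.8}
    - {"tx": -0.108, "ty": 0.032, "tz": 0, "wx": 0, "wy": 0, "wz": 0, "claw": 0.8}
    - {"tx": -0.136, "ty": 0.057, "tz": 0, "wx": 0, "wy": 0, "wz": 0, "claw": 0.8}
    - {"tx": -0.157, "ty": 0.089, "tz": 0, "wx": 0, "wy": 0, "wz": 0, "claw": 0.8}
    - {"tx": -0.171, "ty": 0.124, "tz": 0, "wx": 0, "wy": 0, "wz": 0, "claw": 0.8}
    - {"tx": -0.177, "ty": 0.155, "tz": 0, "wx": 0, "wy": 0, "wz": 0, "claw": 0.8}
    - {"tx": -0.177, "ty": 0.169, "tz": 0, "wx": 0, "wy": 0, "wz": 0, "claw": 0.8}
    - {"tx": -0.177, "ty": 0.169, "tz": 0, "wx": 0, "wy": 0, "wz": 0, "claw": 0.8}
    - {"tx": -0.177, "ty": 0.169, "tz": 0, "wx": 0, "wy": 0, "wz": 0, "claw": 0.8}

```text
clock: 6.0
eef_pos: [582.6, 70.8, 142.9]
tool_rot: [-3.14, 0.003, 3.095]
force: [0.1, -4.0, 4.7]
width: 20.2
gripper_force: 59.2
```

```bash
python3 - <<'E'
from h import *
plan(500,74,300,177)
s=ctrl.read_state();T=pose(s);c=np.array([531.8,75.5]);d=T[:2,3]-c;r=np.hypot(*d);a0=np.degrees(np.arctan2(d[1],d[0]));print(r,a0,s['gripper_force'])
p=cam('wrist');cv2.imwrite('pics/w2.png',p['img'][:,:,::-1]);P=cloud(p);np.save('w2',P)
E
```

```text
t [ 0.2739 -0.0035 -0.5247] w [-0.0013  0.0021  0.0034] pos [582.6  70.8 142.9] rpy [-179.88    0.19  177.3 ] F [ 0.1 -4.   4.7] w 20.2 t 6.0 q [-0.22  0.65  0.07  1.79 -0.06  0.71  1.41]
51.0306804966126 -5.261851912346612 59.189636019291356
```

View pics/w2.png

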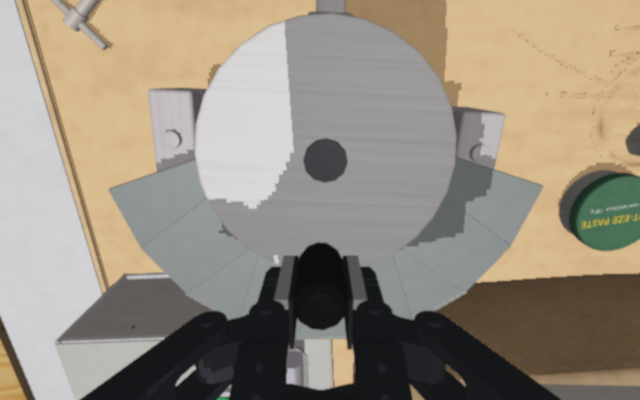

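jog_arm:
  plan:
    - {"tx": 0, "ty": 0.009, "tz": 0, "wx": 0, "wy": 0, "wz": 0, "claw": 0.8}
    - {"tx": 0, "ty": 0.009, "tz": 0, "wx": 0, "wy": 0, "wz": 0, "claw": 0.8}
    - {"tx": 0, "ty": 0.009, "tz": 0, "wx": 0, "wy": 0, "wz": 0, "claw": 0.8}

```text
clock: 6.35
eef_pos: [582.7, 72.4, 142.9]
tool_rot: [-3.138, 0.003, 3.094]
force: [-0.4, -6.4, 5.0]
width: 20.7
gripper_force: 59.3
```

```bash
python3 - <<'E'
from h import *
plan(582,73.5,240,177)
p=cam('wrist');P=cloud(p);np.save('w3',P);cv2.imwrite('pics/w3.png',p['img'][:,:,::-1])
c=np.array([531.8,75.5])
Q=P.reshape(-1,3);Q=Q[~np.isnan(Q[:,0])]
D=Q[(abs(Q[:,2]-130)<3)&(abs(Q[:,0]-530)<70)&(abs(Q[:,1]-74)<70)];print('disc',cv2.minEnclosingCircle(D[:,:2].astype(np.float32)))
# gauge tops z~93 on side arms
for sgn in (1,-1):
    m=(abs(Q[:,2]-93)<4)&(sgn*(Q[:,1]-75.5)>62)&(sgn*(Q[:,1]-75.5)<115)&(abs(Q[:,0]-531)<40);G=Q[m];print(sgn,m.sum(),G.mean(0) if m.any() else 0)
d=Q[:,:2]-c;rr=np.hypot(*d.T)
for lo,hi in [(80,95),(95,109)]:
  k=(abs(Q[:,2]-116)<3)&(rr>lo)&(rr<hi);a=np.degrees(np.arctan2(d[k,1],d[k,0]));print('hood',a.min(),a.max(),(a.min()+a.max())/2)
E
```

```text
t [ 0.0015  0.0025 -0.3237] w [-0.002   0.0021  0.0029] pos [582.7  72.4 142.9] rpy [-179.82    0.19  177.26] F [-0.4 -6.4  5. ] w 20.7 t 6.35 q [-0.22  0.65  0.07  1.79 -0.06  0.71  1.41]
disc ((532.0579223632812, 75.53962707519531), 59.91816711425781)
1 2446 [530.04319712 161.06037711  92.5084351 ]
-1 2938 [518.77881997  -7.4517851   92.5731046 ]
hood -86.86071570488164 82.57495153709485 -2.1428820838933973
hood -85.09230218368805 80.48413228282041 -2.3040849504338183
```

jog_arm:
  plan:
    - {"tx": 0, "ty": 0, "tz": 0, "wx": 0, "wy": 0, "wz": 0, "claw": 0}
    - {"tx": 0, "ty": 0, "tz": 0, "wx": 0, "wy": 0, "wz": 0, "claw": 0}
    - {"tx": 0, "ty": 0, "tz": 0, "wx": 0, "wy": 0, "wz": 0, "claw": 0}
    - {"tx": 0, "ty": 0, "tz": -0.14, "wx": 0, "wy": 0, "wz": 0, "claw": 0}
    - {"tx": 0, "ty": 0, "tz": -0.28, "wx": 0, "wy": 0, "wz": 0, "claw": 0}
    - {"tx": 0.14, "ty": 0, "tz": -0.33, "wx": 0, "wy": 0, "wz": 0, "claw": 0}
    - {"tx": 0.28, "ty": 0, "tz": -0.35, "wx": 0, "wy": 0, "wz": 0, "claw": 0}
    - {"tx": 0.4, "ty": 0, "tz": -0.35, "wx": 0, "wy": 0, "wz": 0, "claw": 0}
    - {"tx": 0.42, "ty": 0, "tz": -0.35, "wx": 0, "wy": 0, "wz": 0, "claw": 0}
    - {"tx": 0.42, "ty": 0, "tz": -0.35, "wx": 0, "wy": 0, "wz": 0, "claw": 0}

```text
clock: 7.4
eef_pos: [454.9, 82.1, 246.7]
tool_rot: [3.141, 0.0, 3.097]
force: [0.7, -0.5, 0.2]
width: 85.4
gripper_force: 0.0
```

```bash
python3 - <<'E'
from h import *
plan(455,74,250,177)
p=cam('wrist');P=cloud(p);np.savez('w4',P=P,img=p['img'],T=p['T'],K=[p['fx'],p['fy'],p['cx'],p['cy']])
cv2.imwrite('pics/w4.png',cv2.resize(p['img'][60:360,120:520,::-1],None,fx=2,fy=2,interpolation=cv2.INTER_CUBIC))
r=ctrl.trace(p,'free_arm');print([(x['score'],np.round(x['extent'])) for x in r])
E
```

```text
t [-0.0014 -0.0268 -0.0109] w [0.0004 0.0003 0.0052] pos [454.9  82.1 246.7] rpy [1.7997e+02 3.0000e-02 1.7747e+02] F [ 0.7 -0.5  0.2] w 85.4 t 7.4 q [-0.3   0.34  0.08  2.   -0.04  0.8   1.33]
[(0.79, array([319., 168.,  18.,  34.])), (0.69, array([512., 281.,  64.,  54.]))]
```

View pics/w4.png

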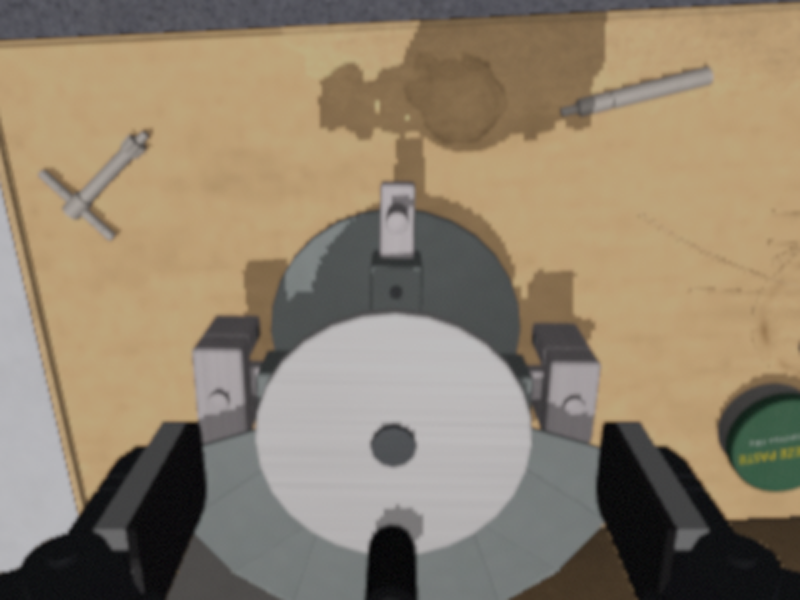

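```bash
cat >> h.py <<'E'
def onz(T,K,u,v,z):
    r=T[:3,:3]@np.array([(u-K[2])/K[0],(v-K[3])/K[1],1]);return T[:3,3]+r*(z-T[2,3])/r[2]
E
python3 - <<'E'
from h import *
f=np.load('w4.npz');T,K,P,img=f['T'],f['K'],f['P'],f['img']
L=onz(T,K,229.5,259.5,97);Rr=onz(T,K,407,263,97);F=onz(T,K,319,166.5,97);print(L,Rr,F)
v=Rr-L;print('table from LR',np.degrees(np.arctan2(-v[0],v[1])))
Q=P.reshape(-1,3);Q=Q[~np.isnan(Q[:,0])]
D=Q[(abs(Q[:,2]-130)<3)&(abs(Q[:,0]-530)<70)&(abs(Q[:,1]-74)<70)];c,_=cv2.minEnclosingCircle(D[:,:2].astype(np.float32));c=np.array(c);print('disc',c)
d=F[:2]-c;print('front',np.hypot(*d),np.degrees(np.arctan2(-d[1],-d[0])))
d=Q[:,:2]-c;rr=np.hypot(*d.T)
for lo,hi in [(66,80),(80,95),(95,109)]:
  k=(abs(Q[:,2]-116)<3)&(rr>lo)&(rr<hi);a=np.degrees(np.arctan2(d[k,1],d[k,0]));print('hood',a.min(),a.max(),(a.min()+a.max())/2)
t=Q[(abs(Q[:,2]-75)<3)&(Q[:,0]<475)&(abs(Q[:,1]-77)<15)];print('tip',len(t),t.mean(0),t.min(0),t.max(0),cv2.minAreaRect(t[:,:2].astype(np.float32)),np.degrees(np.arctan2(*(np.linalg.svd(t[:,:2]-t[:,:2].mean(0))[2][0][::-1]))))
for sgn in (1,-1):
    G=Q[(abs(Q[:,2]-92.5)<3)&(sgn*(Q[:,1]-75.5)>62)&(sgn*(Q[:,1]-75.5)<115)&(abs(Q[:,0]-531)<40)];print(sgn,len(G),G.min(0),G.max(0))
p=Q[(Q[:,2]>94)&(Q[:,2]<100)&(Q[:,0]<463)&(abs(Q[:,1]-77)<12)];print('pin top',len(p),len(p) and (p.mean(0),cv2.minEnclosingCircle(p[:,:2].astype(np.float32))))
E
```

```text
[525.85462155  -7.24652944  97.        ] [537.21566714 160.99283887  97.        ] [439.70001639  81.68126539  97.        ]
table from LR -3.863264598909646
disc [531.5345459  75.2182312]
front 92.06167291690663 -4.025664766068673
hood -89.54699059343505 85.17531395355657 -2.1858383199392435
hood -86.8394633803258 82.63300652243302 -2.1032284289463874
hood -68.07804773269928 75.11620980639553 3.519081036848128
tip 529 [448.4719486   80.47488074  74.31698438] [429.34830117  68.15171524  72.01007584] [466.38390778  90.83614551  77.91537381] ((447.7048034667969, 80.6007308959961), (22.73638343811035, 36.03486251831055), 86.46294403076172) -3.7671909349926063
1 900 [514.19955694 138.31580742  89.50360814] [558.39820212 174.05741417  95.47304273]
-1 1060 [499.9714282  -20.51832055  89.52104474] [551.14804566  13.27564029  95.43989702]
pin top 100 (array([442.90539871,  81.00003015,  96.1054452 ]), ((443.1625061035156, 81.11690521240234), 4.900097370147705))
```

```bash
python3 - <<'E'
from h import *
plan(582,74.5,246.7,177.4)
plan(582,74.5,143,177.4)
E
```

```text
t [-4.173e-01 -5.600e-03  2.000e-04] w [0.0003 0.0011 0.    ] pos [457.   81.9 246.5] rpy [1.7997e+02 1.0000e-01 1.7740e+02] F [-0.  -0.2 -0.6] w 85.1 t 7.5 q [-0.3   0.34  0.08  2.   -0.04  0.8   1.33]
t [-0.4167 -0.0058  0.3458] w [0.0003 0.0011 0.    ] pos [457.   81.9 246.5] rpy [1.7997e+02 1.0000e-01 1.7740e+02] F [-0.  -0.2 -0.6] w 85.1 t 7.5 q [-0.3   0.34  0.08  2.   -0.04  0.8   1.33]
```

jog_arm:
  plan:
    - {"tx": -0.14, "ty": -0.006, "tz": 0, "wx": 0, "wy": 0, "wz": 0, "claw": 0}
    - {"tx": -0.28, "ty": -0.006, "tz": 0, "wx": 0, "wy": 0, "wz": 0, "claw": 0}
    - {"tx": -0.4, "ty": -0.006, "tz": 0, "wx": 0, "wy": 0, "wz": 0, "claw": 0}
    - {"tx": -0.417, "ty": -0.006, "tz": 0.06, "wx": 0, "wy": 0, "wz": 0, "claw": 0}
    - {"tx": -0.417, "ty": -0.006, "tz": 0.2, "wx": 0, "wy": 0, "wz": 0, "claw": 0}
    - {"tx": -0.417, "ty": -0.006, "tz": 0.32, "wx": 0, "wy": 0, "wz": 0, "claw": 0}
    - {"tx": -0.417, "ty": -0.006, "tz": 0.345, "wx": 0, "wy": 0, "wz": 0, "claw": 0.5}
    - {"tx": -0.417, "ty": -0.006, "tz": 0.345, "wx": 0, "wy": 0, "wz": 0, "claw": 0.8}
    - {"tx": -0.417, "ty": -0.006, "tz": 0.345, "wx": 0, "wy": 0, "wz": 0, "claw": 0.8}
    - {"tx": -0.417, "ty": -0.006, "tz": 0.345, "wx": 0, "wy": 0, "wz": 0, "claw": 0.8}
    - {"tx": -0.417, "ty": -0.006, "tz": 0.345, "wx": 0, "wy": 0, "wz": 0, "claw": 0.8}

```text
clock: 8.6
eef_pos: [582.1, 73.4, 145.1]
tool_rot: [-3.141, 0.004, 3.096]
force: [0.5, -1.9, 3.6]
width: 20.1
gripper_force: 58.5
```

```bash
python3 - <<'E'
from h import *
plan(582,74.2,143,177.4)
E
```

```text
t [0.0004 0.0027 0.0069] w [-0.0001  0.0027 -0.0004] pos [582.1  73.4 145.1] rpy [-179.99    0.24  177.37] F [ 0.5 -1.9  3.6] w 20.1 t 8.6 q [-0.22  0.64  0.07  1.79 -0.07  0.71  1.41]
```

jog_arm:
  plan:
    - {"tx": 0, "ty": 0.004, "tz": 0, "wx": 0, "wy": 0, "wz": 0, "claw": 0.8}
    - {"tx": 0, "ty": 0.004, "tz": 0, "wx": 0, "wy": 0, "wz": 0, "claw": 0.8}
    - {"tx": 0, "ty": 0.004, "tz": 0, "wx": 0, "wy": 0, "wz": 0, "claw": 0.8}

```text
clock: 8.9
eef_pos: [582.1, 73.5, 145.1]
tool_rot: [-3.14, 0.004, 3.095]
force: [-0.1, -3.6, 5.8]
width: 19.8
gripper_force: 59.0
```

jog_arm:
  plan:
    - {"tx": 0, "ty": 0.004, "tz": 0, "wx": 0, "wy": 0, "wz": 0, "claw": 0.8}
    - {"tx": 0, "ty": 0.004, "tz": 0, "wx": 0, "wy": 0, "wz": 0, "claw": 0.8}
    - {"tx": 0, "ty": 0.004, "tz": 0, "wx": 0, "wy": 0, "wz": 0, "claw": 0.8}

```text
clock: 9.2
eef_pos: [582.1, 73.6, 145.0]
tool_rot: [-3.139, 0.004, 3.094]
force: [-0.8, -5.6, 8.1]
width: 20.6
gripper_force: 59.1
```

jog_arm:
  plan:
    - {"tx": 0, "ty": 0.003, "tz": 0, "wx": 0, "wy": 0, "wz": 0, "claw": 0.8}
    - {"tx": 0, "ty": 0.003, "tz": 0, "wx": 0, "wy": 0, "wz": 0, "claw": 0.8}
    - {"tx": 0, "ty": 0.003, "tz": 0, "wx": 0, "wy": 0, "wz": 0, "claw": 0.8}

```text
clock: 9.5
eef_pos: [582.1, 74.0, 145.1]
tool_rot: [-3.138, 0.004, 3.094]
force: [-2.0, -6.8, 8.0]
width: 20.4
gripper_force: 59.1
```

jog_arm:
  plan:
    - {"tx": 0, "ty": 0, "tz": 0, "wx": 0, "wy": 0, "wz": 0, "claw": 0}
    - {"tx": 0, "ty": 0, "tz": 0, "wx": 0, "wy": 0, "wz": 0, "claw": 0}
    - {"tx": 0, "ty": 0, "tz": 0, "wx": 0, "wy": 0, "wz": 0, "claw": 0}
    - {"tx": 0, "ty": 0, "tz": -0.14, "wx": 0, "wy": 0, "wz": 0, "claw": 0}
    - {"tx": 0, "ty": 0, "tz": -0.28, "wx": 0, "wy": 0, "wz": 0, "claw": 0}
    - {"tx": 0.12, "ty": 0.09, "tz": -0.35, "wx": 0, "wy": 0, "wz": 0, "claw": 0}
    - {"tx": 0.24, "ty": 0.18, "tz": -0.35, "wx": 0, "wy": 0, "wz": 0, "claw": 0}
    - {"tx": 0.36, "ty": 0.27, "tz": -0.35, "wx": 0, "wy": 0, "wz": 0, "claw": 0}
    - {"tx": 0.47, "ty": 0.35, "tz": -0.35, "wx": 0, "wy": 0, "wz": 0, "claw": 0}
    - {"tx": 0.47, "ty": 0.35, "tz": -0.35, "wx": 0, "wy": 0, "wz": 0, "claw": 0}
    - {"tx": 0.47, "ty": 0.35, "tz": -0.35, "wx": 0, "wy": 0, "wz": 0, "claw": 0}

```text
clock: 10.6
eef_pos: [444.0, 189.7, 248.1]
tool_rot: [3.141, 0.001, 3.099]
force: [0.5, 0.5, 1.0]
width: 85.4
gripper_force: 0.0
```

```bash
python3 - <<'E'
from h import *
plan(440,334,250,197)
p=cam('wrist');P=cloud(p);np.savez('w5',P=P,img=p['img'],T=p['T'],K=[p['fx'],p['fy'],p['cx'],p['cy']])
cv2.imwrite('pics/w5.png',cv2.resize(p['img'][100:300,100:360,::-1],None,fx=3,fy=3,interpolation=cv2.INTER_CUBIC))
Q=P.reshape(-1,3);Q=Q[~np.isnan(Q[:,0])]
G=Q[(abs(Q[:,2]-57)<4)&(np.hypot(Q[:,0]-440,Q[:,1]-334)<40)];print(len(G),G.mean(0),cv2.minAreaRect(G[:,:2].astype(np.float32)))
E
```

```text
t [ 0.0338  0.4799 -0.006 ] w [ 0.0003  0.0004 -0.2159] pos [444.  189.7 248.1] rpy [1.7997e+02 3.0000e-02 1.7757e+02] F [0.5 0.5 1. ] w 85.4 t 10.6 q [-0.52  0.37  0.08  1.95 -0.04  0.82  1.11]
1214 [440.66136735 337.07738602  57.00897102] ((441.06195068359375, 337.4942321777344), (24.97986602783203, 50.85710906982422), 16.210460662841797)
```

View pics/w5.png

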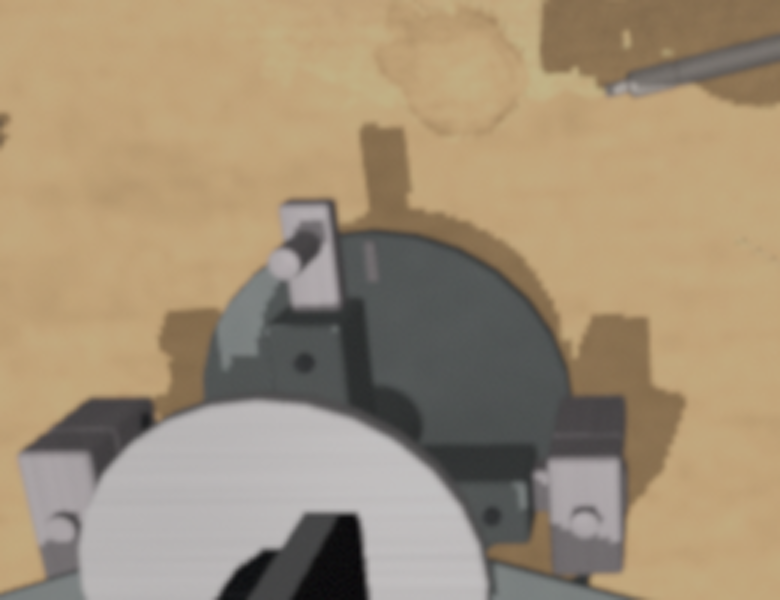

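```bash
python3 - <<'E'
from h import *
f=np.load('w5.npz');T,K,P=f['T'],f['K'],f['P']
g=lambda u,v:(u/3+100,v/3+100)
zf=np.nanmedian(P[185:190,228:234,2]);print('foot z',zf)
M=[onz(T,K,*g(*m),zf) for m in [(368,243),(374,283),(371,262)]];print('mark',np.round(M,1))
L=onz(T,K,*g(62,527),97);Rr=onz(T,K,*g(584,520),97);F=onz(T,K,*g(285,263),97);print(L,Rr,F)
v=Rr-L;print('table LR',np.degrees(np.arctan2(-v[0],v[1])))
Q=P.reshape(-1,3);Q=Q[~np.isnan(Q[:,0])]
D=Q[(abs(Q[:,2]-130)<3)&(abs(Q[:,0]-530)<70)&(abs(Q[:,1]-74)<70)];c0,r=cv2.minEnclosingCircle(D[:,:2].astype(np.float32));print('disc',c0,r)
for c in (np.array(c0),np.array([531.8,75.4])):
  for n,X in (('mark',M[2]),('front',F)):
    d=X[:2]-c;print(n,np.hypot(*d),np.degrees(np.arctan2(-d[1],-d[0])))
p=Q[(Q[:,2]>94)&(Q[:,2]<100)&(Q[:,0]<463)&(abs(Q[:,1]-77)<12)];print('pin top',len(p),len(p) and (p.mean(0),cv2.minEnclosingCircle(p[:,:2].astype(np.float32))))
t=Q[(abs(Q[:,2]-75)<2)&(Q[:,0]<470)&(abs(Q[:,1]-79)<13)];print('tip',t.min(0),t.max(0),cv2.minAreaRect(t[:,:2].astype(np.float32)))
E
```

```text
foot z 8.994969288571411
mark [[461.9  77.3   9. ]
 [477.9  77.5   9. ]
 [469.5  77.5   9. ]]
[528.78297687  -7.52688278  97.        ] [533.54056938 161.11085263  97.        ] [443.48998571  78.82424597  97.        ]
table LR -1.6159947009446232
disc (531.3192138671875, 75.58598327636719) 60.12252426147461
mark 61.88360493157765 -1.7368630265610936
front 87.88890524039685 -2.1115383139406863
mark 62.37004251394912 -1.8942501506827547
front 88.37637741365626 -2.220547743952504
pin top 96 (array([442.5262135 ,  78.81309123,  96.18319475]), ((442.536376953125, 78.7503890991211), 5.119278907775879))
tip [429.66249298  68.09600214  73.00051834] [469.82512314  89.64898206  76.85217619] ((449.4115905761719, 80.72185516357422), (21.961139678955078, 38.772789001464844), 84.09298706054688)
```

```bash
python3 - <<'E'
from h import *
plan(441,337.4,150,196.2)
plan(441,337.4,31,196.2)
E
```

```text
t [0.0358 0.4943 0.3269] w [ 0.      0.0006 -0.2086] pos [445.  188.8 248.1] rpy [1.7999e+02 6.0000e-02 1.7743e+02] F [-0.8 -0.3 -0.2] w 85.5 t 10.65 q [-0.52  0.37  0.08  1.95 -0.04  0.82  1.11]
t [0.0362 0.4943 0.7236] w [ 0.      0.0006 -0.2086] pos [445.  188.8 248.1] rpy [1.7999e+02 6.0000e-02 1.7743e+02] F [-0.8 -0.3 -0.2] w 85.5 t 10.65 q [-0.52  0.37  0.08  1.95 -0.04  0.82  1.11]
```

jog_arm:
  plan:
    - {"tx": 0.01, "ty": 0.15, "tz": 0, "wx": 0, "wy": 0, "wz": -0.07, "claw": 0}
    - {"tx": 0.02, "ty": 0.3, "tz": 0.05, "wx": 0, "wy": 0, "wz": -0.14, "claw": 0}
    - {"tx": 0.036, "ty": 0.45, "tz": 0.1, "wx": 0, "wy": 0, "wz": -0.209, "claw": 0}
    - {"tx": 0.036, "ty": 0.494, "tz": 0.24, "wx": 0, "wy": 0, "wz": -0.209, "claw": 0}
    - {"tx": 0.036, "ty": 0.494, "tz": 0.327, "wx": 0, "wy": 0, "wz": -0.209, "claw": 0}
    - {"tx": 0.036, "ty": 0.494, "tz": 0.327, "wx": 0, "wy": 0, "wz": -0.209, "claw": 0}
    - {"tx": 0.036, "ty": 0.494, "tz": 0.327, "wx": 0, "wy": 0, "wz": -0.209, "claw": 0}

```text
clock: 11.35
eef_pos: [441.7, 336.1, 149.7]
tool_rot: [-3.141, -0.0, -2.861]
force: [-0.2, 0.6, 1.1]
width: 85.1
gripper_force: 0.0
```

```bash
python3 - <<'E'
from h import *
p=cam('wrist');P=cloud(p);Q=P.reshape(-1,3);Q=Q[~np.isnan(Q[:,0])]
cv2.imwrite('pics/w6.png',p['img'][:,:,::-1])
G=Q[(abs(Q[:,2]-57)<4)&(np.hypot(Q[:,0]-441,Q[:,1]-337)<32)];print(len(G),G.mean(0),cv2.minAreaRect(G[:,:2].astype(np.float32)))
plan(441,337.4,31,196.2)
E
```

```text
2111 [440.40090503 337.15480648  57.14278111] ((440.90875244140625, 337.34039306640625), (24.75493621826172, 49.876155853271484), 17.1021671295166)
t [0.0037 0.0037 0.3989] w [ 0.      0.0011 -0.0015] pos [442.2 336.6 150.7] rpy [ 1.8000e+02  1.0000e-01 -1.6393e+02] F [-0.1  0.3  0.8] w 85.7 t 11.4 q [-0.69  0.6  -0.02  1.87  0.02  0.68  1.13]
```

jog_arm:
  plan:
    - {"tx": 0.004, "ty": 0.003, "tz": 0.14, "wx": 0, "wy": 0, "wz": -0.006, "claw": 0}
    - {"tx": 0.004, "ty": 0.003, "tz": 0.28, "wx": 0, "wy": 0, "wz": -0.006, "claw": 0}
    - {"tx": 0.004, "ty": 0.003, "tz": 0.39, "wx": 0, "wy": 0, "wz": -0.006, "claw": 0}
    - {"tx": 0.004, "ty": 0.003, "tz": 0.397, "wx": 0, "wy": 0, "wz": -0.006, "claw": 0}
    - {"tx": 0.004, "ty": 0.003, "tz": 0.397, "wx": 0, "wy": 0, "wz": -0.006, "claw": 0.3}
    - {"tx": 0.004, "ty": 0.003, "tz": 0.397, "wx": 0, "wy": 0, "wz": -0.006, "claw": 0.6}
    - {"tx": 0.004, "ty": 0.003, "tz": 0.397, "wx": 0, "wy": 0, "wz": -0.006, "claw": 0.6}
    - {"tx": 0.004, "ty": 0.003, "tz": 0.397, "wx": 0, "wy": 0, "wz": -0.006, "claw": 0.6}
    - {"tx": 0.004, "ty": 0.003, "tz": 0.397, "wx": 0, "wy": 0, "wz": -0.006, "claw": 0.6}

```text
clock: 12.3
eef_pos: [440.9, 338.7, 33.3]
tool_rot: [3.14, 0.005, -2.85]
force: [0.6, -1.0, 5.9]
width: 49.1
gripper_force: 63.1
```

jog_arm:
  plan:
    - {"tx": 0, "ty": 0, "tz": -0.1, "wx": 0, "wy": 0, "wz": 0, "claw": 0.6}
    - {"tx": 0, "ty": 0, "tz": -0.24, "wx": 0, "wy": 0, "wz": 0, "claw": 0.6}
    - {"tx": 0, "ty": 0, "tz": -0.38, "wx": 0, "wy": 0, "wz": 0, "claw": 0.6}
    - {"tx": 0, "ty": 0, "tz": -0.4, "wx": 0, "wy": 0, "wz": 0, "claw": 0.6}
    - {"tx": 0, "ty": 0, "tz": -0.4, "wx": 0, "wy": 0, "wz": 0, "claw": 0.6}

```text
clock: 12.8
eef_pos: [440.2, 338.5, 153.3]
tool_rot: [3.139, 0.005, -2.85]
force: [-0.9, 0.1, -1.9]
width: 48.9
gripper_force: 63.1
```

```bash
python3 - <<'E'
from h import *
plan(443,78.8,150,178.1)
plan(443,160,150,178.1)
E
```

```text
t [ 0.2403 -0.8319  0.0082] w [0.0018 0.0029 0.207 ] pos [440.2 338.5 153.3] rpy [ 179.88    0.28 -163.27] F [-0.9  0.1 -1.9] w 48.9 t 12.8 q [-0.69  0.59 -0.03  1.87  0.03  0.68  1.13]
t [ 0.1624 -0.5726  0.0091] w [0.0018 0.0029 0.207 ] pos [440.2 338.5 153.3] rpy [ 179.88    0.28 -163.27] F [-0.9  0.1 -1.9] w 48.9 t 12.8 q [-0.69  0.59 -0.03  1.87  0.03  0.68  1.13]
```

jog_arm:
  plan:
    - {"tx": 0.048, "ty": -0.166, "tz": 0.004, "wx": 0, "wy": 0, "wz": 0.05, "claw": 0.6}
    - {"tx": 0.084, "ty": -0.29, "tz": 0.004, "wx": 0, "wy": 0, "wz": 0.1, "claw": 0.6}
    - {"tx": 0.12, "ty": -0.416, "tz": 0.004, "wx": 0, "wy": 0, "wz": 0.15, "claw": 0.6}
    - {"tx": 0.156, "ty": -0.54, "tz": 0.004, "wx": 0, "wy": 0, "wz": 0.207, "claw": 0.6}
    - {"tx": 0.192, "ty": -0.666, "tz": 0.004, "wx": 0, "wy": 0, "wz": 0.207, "claw": 0.6}
    - {"tx": 0.228, "ty": -0.79, "tz": 0.004, "wx": 0, "wy": 0, "wz": 0.207, "claw": 0.6}
    - {"tx": 0.24, "ty": -0.832, "tz": 0.004, "wx": 0, "wy": 0, "wz": 0.207, "claw": 0.6}
    - {"tx": 0.24, "ty": -0.832, "tz": 0.004, "wx": 0, "wy": 0, "wz": 0.207, "claw": 0.6}
    - {"tx": 0.24, "ty": -0.832, "tz": 0.004, "wx": 0, "wy": 0, "wz": 0.207, "claw": 0.6}
    - {"tx": 0.24, "ty": -0.832, "tz": 0.004, "wx": 0, "wy": 0, "wz": 0.207, "claw": 0.6}

```text
clock: 13.8
eef_pos: [441.7, 79.4, 149.0]
tool_rot: [3.141, -0.001, 3.111]
force: [0.2, -0.0, -1.7]
width: 48.6
gripper_force: 63.2
```

```bash
python3 - <<'E'
from h import *
plan(443,78.8,100,178.1)
p=cam('wrist');P=cloud(p);T=p['T'];np.savez('w7',P=P,img=p['img'],T=T)
cv2.imwrite('pics/w7.png',p['img'][:,:,::-1])
Tt=pose(ctrl.read_state());q=(P-Tt[:3,3])@Tt[:3,:3]
m=(q[...,2]<5)&(q[...,2]>-40)&(abs(q[...,1])<26)&(abs(q[...,0])<25);G=q[m];print('gauge in tool',len(G),G.min(0),G.max(0),np.median(G,0))
t=G[abs(G[:,2]-np.percentile(G[:,2],5))<3];print(len(t),cv2.minAreaRect(t[:,:2].astype(np.float32)),t.mean(0))
E
```

```text
t [-0.0044 -0.0018  0.1633] w [ 0.0004 -0.0005  0.0015] pos [441.7  79.4 149. ] rpy [ 1.7997e+02 -4.0000e-02  1.7823e+02] F [ 0.2 -0.  -1.7] w 48.6 t 13.8 q [-0.26  0.48  0.03  2.14 -0.03  0.52  1.33]
gauge in tool 10895 [-13.06736516 -25.98813297 -39.99967577] [12.83788851 25.99494439  4.95448071] [  5.72288091   0.17717072 -23.61402903]
607 ((-0.25542545318603516, 0.000629425048828125), (23.387405395507812, 52.041351318359375), 0.3039288818836212) [  1.38182354   0.93649215 -37.17945395]
```

View pics/w7.png

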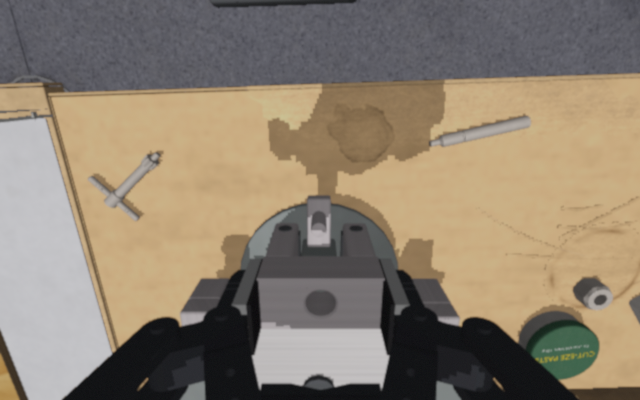

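```bash
python3 - <<'E'
from h import *
f=np.load('w7.npz');img=f['img'];P=f['P'];T=f['T']
c=cv2.resize(img[185:265,270:370,::-1],None,fx=7.5,fy=7.5,interpolation=cv2.INTER_CUBIC);cv2.imwrite('pics/w7c.png',c)
g=cv2.cvtColor(img,cv2.COLOR_RGB2GRAY)[285:320,295:347];ys,xs=np.nonzero(g<np.median(g)*.7);print('hole px',xs.mean()+295,ys.mean()+285,xs.min()+295,xs.max()+295,ys.min()+285,ys.max()+285)
p=ctrl.get_image('wrist');K=[p['fx'],p['fy'],p['cx'],p['cy']];s=ctrl.read_state();Tt=pose(s)
print('pos',s['eef_pos'])
h=onz(T,K,(xs.min()+xs.max())/2+295,(ys.min()+ys.max())/2+285,149+24.7);print('hole',h)
h=onz(T,K,xs.mean()+295,ys.mean()+285,149+24.7);print('hole',h)
Q=P.reshape(-1,3);q=Q[(abs(Q[:,2]-96)<3.5)&(Q[:,0]<465)&(Q[:,0]>425)&(abs(Q[:,1]-79)<10)];print('pin',len(q),q.mean(0),cv2.minEnclosingCircle(q[:,:2].astype(np.float32)))
E
```

```text
hole px 320.2737030411449 302.7406082289803 306 335 292 314
pos [441.83319466  79.32387959 149.17187273]
hole [441.35543491  79.41240348 173.7       ]
hole [441.23073453  79.32588894 173.7       ]
pin 211 [442.25919446  78.2558538   95.93084629] ((442.853515625, 78.20623779296875), 4.970541477203369)
```

View pics/w7c.png

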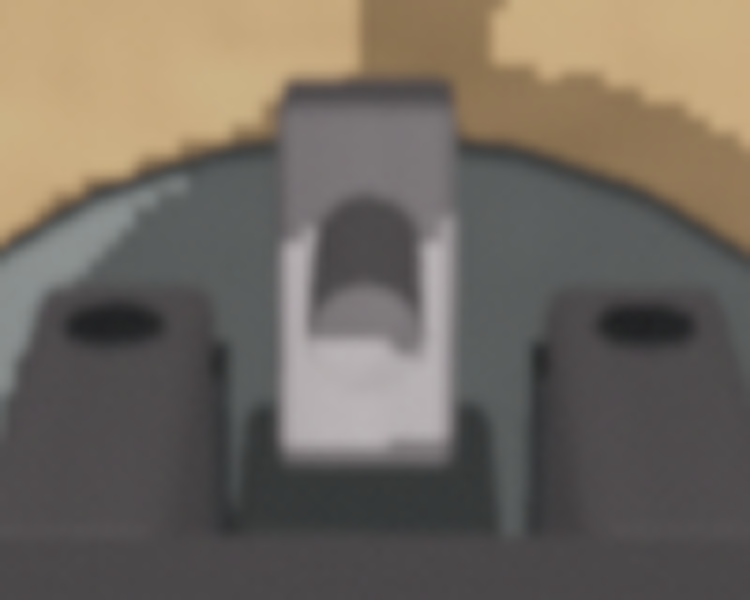

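jog_arm:
  plan:
    - {"tx": -0.004, "ty": -0.0037, "tz": 0.08, "wx": 0, "wy": 0, "wz": 0, "claw": 0.6}
    - {"tx": -0.004, "ty": -0.0037, "tz": 0.15, "wx": 0, "wy": 0, "wz": 0, "claw": 0.6}
    - {"tx": -0.004, "ty": -0.0037, "tz": 0.18, "wx": 0, "wy": 0, "wz": 0, "claw": 0.6}
    - {"tx": -0.004, "ty": -0.0037, "tz": 0.18, "wx": 0, "wy": 0, "wz": 0, "claw": 0.6}
    - {"tx": -0.004, "ty": -0.0037, "tz": 0.18, "wx": 0, "wy": 0, "wz": 0, "claw": 0.6}
    - {"tx": -0.004, "ty": -0.0037, "tz": 0.18, "wx": 0, "wy": 0, "wz": 0, "claw": 0.6}

```text
clock: 14.5
eef_pos: [443.8, 77.1, 96.2]
tool_rot: [3.141, 0.002, 3.109]
force: [-0.1, 0.3, -1.6]
width: 49.1
gripper_force: 63.2
```

```bash
python3 - <<'E'
from h import *
plan(443,78.2,92,178.1)
E
```

```text
t [0.0027 0.0036 0.0138] w [0.0003 0.001  0.0003] pos [443.8  77.1  96.2] rpy [1.7997e+02 9.0000e-02 1.7813e+02] F [-0.1  0.3 -1.6] w 49.1 t 14.5 q [-0.25  0.59  0.02  2.18 -0.03  0.37  1.33]
```

jog_arm:
  plan:
    - {"tx": 0.0025, "ty": 0.0035, "tz": 0.006, "wx": 0, "wy": 0, "wz": 0, "claw": 0.6}
    - {"tx": 0.0025, "ty": 0.0035, "tz": 0.012, "wx": 0, "wy": 0, "wz": 0, "claw": 0.6}
    - {"tx": 0.0025, "ty": 0.0035, "tz": 0.012, "wx": 0, "wy": 0, "wz": 0, "claw": 0.6}
    - {"tx": 0.0025, "ty": 0.0035, "tz": 0.012, "wx": 0, "wy": 0, "wz": 0, "claw": 0.6}

```text
clock: 14.9
eef_pos: [442.4, 77.9, 91.8]
tool_rot: [3.142, 0.0, 3.109]
force: [0.7, -0.9, -1.5]
width: 49.4
gripper_force: 63.2
```

jog_arm:
  plan:
    - {"tx": 0, "ty": 0, "tz": 0.005, "wx": 0, "wy": 0, "wz": 0, "claw": 0.6}
    - {"tx": 0, "ty": 0, "tz": 0.01, "wx": 0, "wy": 0, "wz": 0, "claw": 0.6}
    - {"tx": 0, "ty": 0, "tz": 0.01, "wx": 0, "wy": 0, "wz": 0, "claw": 0.6}
    - {"tx": 0, "ty": 0, "tz": 0.01, "wx": 0, "wy": 0, "wz": 0, "claw": 0.6}

```text
clock: 15.3
eef_pos: [442.4, 77.9, 88.7]
tool_rot: [-3.142, -0.0, 3.109]
force: [0.5, -0.6, -2.2]
width: 48.6
gripper_force: 63.2
```

jog_arm:
  plan:
    - {"tx": 0, "ty": 0, "tz": 0.005, "wx": 0, "wy": 0, "wz": 0, "claw": 0.6}
    - {"tx": 0, "ty": 0, "tz": 0.01, "wx": 0, "wy": 0, "wz": 0, "claw": 0.6}
    - {"tx": 0, "ty": 0, "tz": 0.01, "wx": 0, "wy": 0, "wz": 0, "claw": 0.6}
    - {"tx": 0, "ty": 0, "tz": 0.01, "wx": 0, "wy": 0, "wz": 0, "claw": 0.6}

```text
clock: 15.7
eef_pos: [442.4, 77.9, 85.7]
tool_rot: [-3.142, -0.0, 3.109]
force: [-0.5, 0.2, -1.2]
width: 48.8
gripper_force: 63.2
```

jog_arm:
  plan:
    - {"tx": 0, "ty": 0, "tz": 0.008, "wx": 0, "wy": 0, "wz": 0, "claw": 0.6}
    - {"tx": 0, "ty": 0, "tz": 0.016, "wx": 0, "wy": 0, "wz": 0, "claw": 0.6}
    - {"tx": 0, "ty": 0, "tz": 0.024, "wx": 0, "wy": 0, "wz": 0, "claw": 0.6}
    - {"tx": 0, "ty": 0, "tz": 0.024, "wx": 0, "wy": 0, "wz": 0, "claw": 0.6}

```text
clock: 16.1
eef_pos: [442.1, 77.8, 78.2]
tool_rot: [-3.141, -0.001, 3.109]
force: [-1.4, -0.3, -2.1]
width: 49.1
gripper_force: 63.2
```

jog_arm:
  plan:
    - {"tx": 0, "ty": 0, "tz": 0.008, "wx": 0, "wy": 0, "wz": 0, "claw": 0.6}
    - {"tx": 0, "ty": 0, "tz": 0.016, "wx": 0, "wy": 0, "wz": 0, "claw": 0.6}
    - {"tx": 0, "ty": 0, "tz": 0.022, "wx": 0, "wy": 0, "wz": 0, "claw": 0.6}
    - {"tx": 0, "ty": 0, "tz": 0.022, "wx": 0, "wy": 0, "wz": 0, "claw": 0.6}

```text
clock: 16.5
eef_pos: [442.2, 77.9, 71.7]
tool_rot: [-3.141, -0.001, 3.109]
force: [0.3, -0.1, -2.4]
width: 49.1
gripper_force: 63.2
```

jog_arm:
  plan:
    - {"tx": 0, "ty": 0, "tz": 0.004, "wx": 0, "wy": 0, "wz": 0, "claw": 0.6}
    - {"tx": 0, "ty": 0, "tz": 0.008, "wx": 0, "wy": 0, "wz": 0, "claw": 0.6}
    - {"tx": 0, "ty": 0, "tz": 0.008, "wx": 0, "wy": 0, "wz": 0, "claw": 0.6}
    - {"tx": 0, "ty": 0, "tz": 0.008, "wx": 0, "wy": 0, "wz": 0, "claw": 0.6}

```text
clock: 16.9
eef_pos: [442.4, 77.9, 69.6]
tool_rot: [3.142, -0.0, 3.109]
force: [-0.7, 0.7, -1.7]
width: 48.8
gripper_force: 63.2
```

jog_arm:
  plan:
    - {"tx": 0, "ty": 0, "tz": 0.003, "wx": 0, "wy": 0, "wz": 0, "claw": 0.6}
    - {"tx": 0, "ty": 0, "tz": 0.005, "wx": 0, "wy": 0, "wz": 0, "claw": 0.6}
    - {"tx": 0, "ty": 0, "tz": 0.005, "wx": 0, "wy": 0, "wz": 0, "claw": 0.6}
    - {"tx": 0, "ty": 0, "tz": 0.005, "wx": 0, "wy": 0, "wz": 0, "claw": 0.6}

```text
clock: 17.3
eef_pos: [442.5, 77.9, 68.2]
tool_rot: [3.142, 0.0, 3.109]
force: [0.6, -0.5, -0.6]
width: 48.8
gripper_force: 63.2
```

jog_arm:
  plan:
    - {"tx": 0, "ty": 0, "tz": 0.002, "wx": 0, "wy": 0, "wz": 0, "claw": 0.6}
    - {"tx": 0, "ty": 0, "tz": 0.003, "wx": 0, "wy": 0, "wz": 0, "claw": 0.6}
    - {"tx": 0, "ty": 0, "tz": 0.003, "wx": 0, "wy": 0, "wz": 0, "claw": 0.6}

```text
clock: 17.6
eef_pos: [442.5, 77.9, 67.4]
tool_rot: [3.141, 0.0, 3.109]
force: [-1.0, -0.7, 4.2]
width: 49.1
gripper_force: 63.6
```

jog_arm:
  plan:
    - {"tx": 0, "ty": 0, "tz": 0, "wx": 0, "wy": 0, "wz": 0, "claw": 0.3}
    - {"tx": 0, "ty": 0, "tz": 0, "wx": 0, "wy": 0, "wz": 0, "claw": 0}
    - {"tx": 0, "ty": 0, "tz": 0, "wx": 0, "wy": 0, "wz": 0, "claw": 0}
    - {"tx": 0, "ty": 0, "tz": 0, "wx": 0, "wy": 0, "wz": 0, "claw": 0}
    - {"tx": 0, "ty": 0, "tz": -0.1, "wx": 0, "wy": 0, "wz": 0, "claw": 0}
    - {"tx": 0, "ty": 0, "tz": -0.24, "wx": 0, "wy": 0, "wz": 0, "claw": 0}
    - {"tx": 0, "ty": 0, "tz": -0.38, "wx": 0, "wy": 0, "wz": 0, "claw": 0}
    - {"tx": 0, "ty": 0.1, "tz": -0.5, "wx": 0, "wy": 0, "wz": 0, "claw": 0}
    - {"tx": 0, "ty": 0.22, "tz": -0.6, "wx": 0, "wy": 0, "wz": 0, "claw": 0}
    - {"tx": 0, "ty": 0.3, "tz": -0.62, "wx": 0, "wy": 0, "wz": 0, "claw": 0}
    - {"tx": 0, "ty": 0.3, "tz": -0.62, "wx": 0, "wy": 0, "wz": 0, "claw": 0}
    - {"tx": 0, "ty": 0.3, "tz": -0.62, "wx": 0, "wy": 0, "wz": 0, "claw": 0}

```text
clock: 18.8
eef_pos: [444.9, 167.8, 253.0]
tool_rot: [-3.141, -0.0, 3.11]
force: [0.6, -0.8, 0.3]
width: 85.5
gripper_force: 0.0
```

```bash
python3 - <<'E'
from h import *
p=cam('wrist');P=cloud(p);T=p['T'];K=[p['fx'],p['fy'],p['cx'],p['cy']];np.savez('w8',P=P,img=p['img'],T=T,K=K)
cv2.imwrite('pics/w8.png',cv2.resize(p['img'][100:300,100:360,::-1],None,fx=3,fy=3,interpolation=cv2.INTER_CUBIC))
Q=P.reshape(-1,3);Q=Q[~np.isnan(Q[:,0])]
G=Q[(Q[:,2]>85)&(Q[:,2]<105)&(Q[:,0]<462)&(Q[:,0]>420)&(abs(Q[:,1]-79)<32)]
g=G[abs(G[:,2]-92.5)<2.5];print(len(G),np.percentile(G[:,2],[5,25,50,75,95,99]),cv2.minAreaRect(g[:,:2].astype(np.float32)),g.mean(0))
E
```

```text
1545 [88.55171435 91.48398521 92.02489594 92.56869067 95.32102692 96.76652738] ((442.3074035644531, 78.02521514892578), (50.65507507324219, 24.48305892944336), 88.1024398803711) [442.23757226  78.33269831  92.06398439]
```

View pics/w8.png

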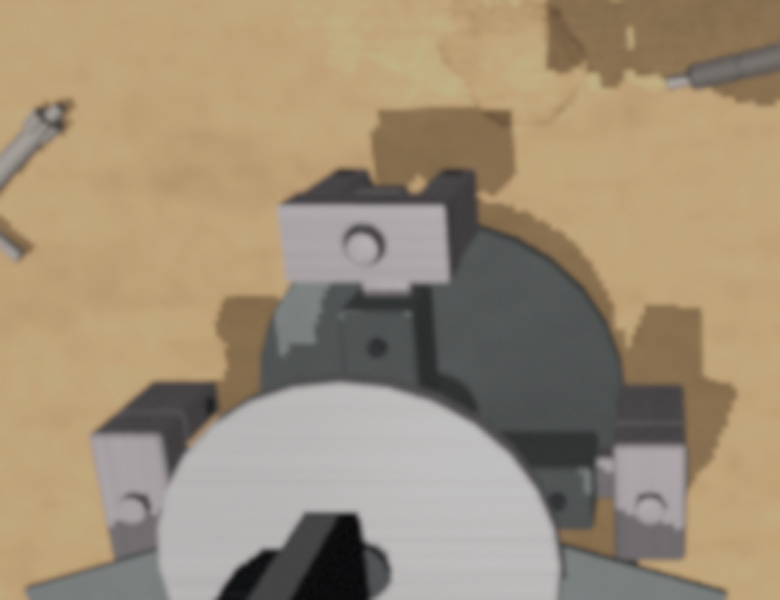

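```bash
python3 -c "
from cell import ctrl
print(ctrl.finish_job())"
```

```text
the job is handed in; nothing more can be done
None
```

The empty arm is turned to the front mark (within about 0.3° by camera), the loose gauge hangs fully down on its pin and is released, the tin, machined part and nut were left alone, and the job was handed in at about 19 s.

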